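# Sweep the sample pots into the counting pen

### The job

Sweep the three squat lidded sample pots across the counter into the three-sided aluminium pen through its open mouth, until all three stand upright and wholly inside it. Only push them along the counter, for which the closed fingers serve well: do not pick up, carry or topple them. Leave the dropper bottles, the foil-wrapped bars and the tube block standing where they are.

Things in the scene. Friction and masses are not known exactly. Their poses are not given: they have to be found in the camera images.
- pen: Fixed three-sided pen of aluminium strip, no floor (the counter is its floor). Inside 220 mm wide (its x), 120 mm deep (its y); walls 4 mm thick, 22 mm high. Origin on the counter at the middle of the inside. Walls at x = -110, x = +110 and y = +60 mm; the side y = -60 mm is the open mouth, +y points inwards. Mouth faces about -y of the world, turned up to 17 degrees either way.
- pot1: One of three identical squat sample pots: upright grey plastic cylinder 40 mm in diameter with a white lid 42 mm in diameter, 32 mm high in all, about 45 g, loose. Origin at the centre of its underside, z up. Slides when pushed low on its side; being round it slips off sideways unless pushed in line with its middle.
- pot2: One of three identical squat sample pots: upright grey plastic cylinder 40 mm in diameter with a white lid 42 mm in diameter, 32 mm high in all, about 45 g, loose. Origin at the centre of its underside, z up. Slides when pushed low on its side; being round it slips off sideways unless pushed in line with its middle.
- pot3: One of three identical squat sample pots: upright grey plastic cylinder 40 mm in diameter with a white lid 42 mm in diameter, 32 mm high in all, about 45 g, loose. Origin at the centre of its underside, z up. Slides when pushed low on its side; being round it slips off sideways unless pushed in line with its middle.
- bottle1: One of three small white dropper bottles (bystander): upright, 24 mm in diameter, pointed top, 60 mm high, about 30 g, loose. Origin at the centre of its underside. To be left standing where it is.
- bottle2: One of three small white dropper bottles (bystander): upright, 24 mm in diameter, pointed top, 60 mm high, about 30 g, loose. Origin at the centre of its underside. To be left standing where it is.
- bottle3: One of three small white dropper bottles (bystander): upright, 24 mm in diameter, pointed top, 60 mm high, about 30 g, loose. Origin at the centre of its underside. To be left standing where it is.
- bar1: A foil-wrapped rigid bar (bystander), 110 mm long along its x axis, 26 mm wide, 18 mm high, about 90 g, loose. Origin at the centre of its underside. To be left where it is.
- bar2: A foil-wrapped rigid bar (bystander), 90 mm long along its x axis, 26 mm wide, 18 mm high, about 90 g, loose. Origin at the centre of its underside. To be left where it is.
- tubes: Grey block 150 mm (its x) by 70 mm, with 18 small upturned sample tubes on it, 56 mm high in all, about 0.5 kg, loose (bystander). Origin at the centre of its underside. To be left where it is.
Not all that is in view belongs to the job. What is shaped like the pot1 but pink is not meant. What is shaped like the pot3 but green is not meant.

How it is judged:
At the end, for the whole second after the job is handed in: All three pots rest upright (within 0.1 rad) on the counter inside the pen, past the mouth line (a rim may stick out by at most 4 mm). Each bottle, bar and the tube block is upright (within 0.15 rad) and within 20 mm of where it started (x of pot1 in the frame of pen between -0.094 and 0.094 m and y of pot1 in the frame of pen between -0.043 and 0.044 m and height (world z) of each of pot1, pot2, pot3 below 0.005 m and angle between each of pot1, pot2, pot3's own z axis and vertical below 0.1 rad and linear speed of each of pot1, pot2, pot3 below 0.01 m/s and x of pot2 in the frame of pen between -0.094 and 0.094 m and y of pot2 in the frame of pen between -0.043 and 0.044 m and x of pot3 in the frame of pen between -0.094 and 0.094 m and y of pot3 in the frame of pen between -0.043 and 0.044 m and distance of each of bottle1, bottle2, bottle3, bar1, bar2, tubes from where it was at the start of the episode below 0.02 m and angle between each of bottle1, bottle2, bottle3, bar1, bar2, tubes's own z axis and vertical below 0.15 rad); the robot touches nothing.
It fails at once if a pot is lifted off the counter (underside centre more than 12 mm up) (height (world z) of any of pot1, pot2, pot3 above 0.012 m).
It fails at once if a pot is toppled (tilted more than 0.6 rad) (angle between any of pot1, pot2, pot3's own z axis and vertical above 0.6 rad).
It fails at once if a bottle, bar or the tube block is shoved more than 20 mm or toppled (distance of any of bottle1, bottle2, bottle3, bar1, bar2, tubes from where it was at the start of the episode above 0.02 m or angle between any of bottle1, bottle2, bottle3, bar1, bar2, tubes's own z axis and vertical above 0.5 rad).
It also fails if it takes over 72 s, if anything falls off the work surface, if the arm or the gripper's body presses on something with over 40 N, if the wrist force passes 120 N, or if a joint passes its speed limit or range.

### The arm

A 6-joint arm with a two-finger parallel gripper is mounted at the origin on the work surface. World frame = base frame: x ahead of the robot, y to its left, z up, the work surface at z = 0. Lengths are in m, angles in rad, forces in N, time in s.
With the tool pointing down it reaches from about 0.35 to 0.775 m from the base axis. Payload 5.5 kg.
Tool frame: the origin (TCP) lies on the centre line of the jaws, within the pads' length; the fingertips stand 11 mm ahead of it and the grasp point (between the pads) lies 8 mm behind it; z points along the fingers, y is the line along which they close (so a half turn about z gives the same grasp; the last joint's range is limited). The gripper opens to 85 mm and grips with 20 to 120 N. Pads are 22 mm wide; open, the fingers measure 114 mm over their backs; the gripper's body (76 mm by 85 mm) begins 54 mm behind the grasp point. The pads swing forward as they close: fully open they stand 13 mm farther back than shut.
Start: joints at [1.038, 0.313, 0.046, 1.304, 0, 1.431], TCP at [0.22, 0.531, 0.242] pointing down, gripper open.
Joint ranges: [-2.76, 2.76], [-0.86, 1.69], [-1.03, 1.26], [-2.2, 2.34], [-1.47, 1.5], [-3.14, 3.14]. Speed limits (rad/s): [2.57, 2.57, 3.14, 3.14, 3.14, 3.14].

### API

Orientations are given as a unit quaternion [w, x, y, z].
In Python, from workcell import env, viewer, order, models gives the robot as it stands.
- The arm moves only by the tool drive_tool, never from a script. Its argument "series" is a list that holds one entry, the list of rows, each a list of 6 numbers: the shift along the tool's x, y, z each as a share of 120 mm, from -1 to 1, then the turn, a rotation vector about the tool's x, y, z each as a share of 180 degrees, from -1 to 1. A call has 1 to 20 rows; each row shifts and turns the commanded pose from where the row before left it, along the tool's axes as they then stand; what a row does not reach is not made up. A row lasts 1/8 s, in which the tool goes at most 62.5 mm and 10.7 degrees, less where a joint would pass 70% of its speed; a pose out of reach is approached as far as the arm can. A call with a number of a shift or a turn outside -1 to 1 is refused whole. A call with a gripper value outside its range is refused whole. "jaw" is the opening, from -1 (shut) to 1 (fully open), set as the call begins (left out, the last holds). The fingers move at their own pace and stop on an object; "grip_force" is the grip in N (left out, the last holds). Time passes only in rows, so rows that do not move let the fingers close. It gives the time, the measured TCP pose, the force, the opening and the grip force at its end, in the units of the state.
- env.get_state(): the state, without advancing time (a new reading comes with each control period).
- viewer.read_camera(name): name is "scene" or "side" or "wrist"; returns the picture (400x640x3 uint8, red, green, blue); there is no depth.
- viewer.camera_info(name): a dict with "intrinsics" (3x3 intrinsics, pixels), "R" (3x3) and "t" (3): a world point X has camera coordinates R X + t; the wrist camera has in their place "T_tool_cam" (4x4, takes a point from camera to tool coordinates, whose origin is the TCP and whose axes are the flange's). Camera axes: x right, y down, z forward; pixel columns grow to the right and rows downward; lengths in m; the calibration is good to about 2 mm. A picture is of the moment at which its call begins: read the wrist's pose just before it. camera_info takes no time and is no camera call.
- order.hand_in(): hands the job in; it is judged then, once.
Trained networks look in the newest picture that a camera, given by its name, has taken for a name from the list of things; names that differ only in an ending like _2 or _b are one class to them, and where a whole thing is asked for, a point or a joint stands for the part that bears it (a point fixed in the world has none). Each returns a list of dicts, best first, with "score" (0 to 1); they miss things now and then, are a little off and sometimes report something else, mostly with a low value. They report only what shows in the picture. A call takes as long as a camera call. They do not tell look-alikes from the thing itself.
- models.silhouettes(label, camera): "region" (400x640 bool, what is visible of it) and "location" ([column, row] in pixels, amid what is visible of it).
The state is a dict: "clock": time; "joint_pos": joint angles; "qvel": joint speeds; "tau": joint torques, N m; "tcp_pos": TCP position; "orientation": TCP orientation; "wrist_force": force on the tool from outside, world axes, zero at the start; "ft_torque": the same for the moment, N m; "finger_gap": finger opening in m; "grip_force": force on a finger pad.
Only numpy, scipy, OpenCV 4.12 (cv2) and the standard library are available. Lean on these libraries where they do the work, as an engineer would, in place of code of your own. Each camera call takes 0.05 s, during which the arm holds its last target. There are 200 camera calls.

## Working session

There is one attempt and no reset: what is moved stays moved. The work goes in short steps, Python scripts to look and compute and a tool call to move; the robot and the scene stay as the last step left them, time stands still between calls to the robot, and variables do not carry over. Pictures are saved under pics/ and viewed, at most 10 in all, crops included, and the job is handed in when it is done.

Besides the shell and the picture viewer there is one more tool, called after "Emit:" by a JSON object that holds its "fn" and its "kwargs". drive_tool: Moves the arm, as the interface text tells. Its arguments: {"type":"object","properties":{"series":{"type":"array"},"jaw":{"type":"number"},"grip_force":{"type":"number"}},"required":["series"]}

```bash
mkdir -p pics; cat > h.py <<'E'
import numpy as np, cv2
from workcell import env, viewer, order, models
def snap(c,n=None):
    s=env.get_state(); im=viewer.read_camera(c)
    if n: cv2.imwrite(f'pics/{n}.png',im[:,:,::-1])
    return s,im
def ray(c,uv,s=None):
    i=viewer.camera_info(c);K=np.array(i['intrinsics'])
    d=np.linalg.inv(K)@np.array([uv[0],uv[1],1.])
    if c!='wrist':
        R=np.array(i['R']);t=np.array(i['t']); return -R.T@t, R.T@d
    T=np.array(i['T_tool_cam']);w,x,y,z=s['orientation']
    from scipy.spatial.transform import Rotation as Ro
    R=Ro.from_quat([x,y,z,w]).as_matrix()
    return R@T[:3,3]+np.array(s['tcp_pos']), R@T[:3,:3]@d
def onz(c,uv,z,s=None):
    o,d=ray(c,uv,s); return o+d*(z-o[2])/d[2]
E
python3 - <<'E'
from h import *
for c in('scene','side'):
    s,im=snap(c,c)
    i=viewer.camera_info(c); print(c,np.round(-np.array(i['R']).T@np.array(i['t']),3))
    for l,z in(('pot1',.016),('bottle1',.03),('bar1',.009),('tubes',.02),('pen',.0)):
        for q in models.silhouettes(l,c):
            m=q['region']; u=q['location']
            print(l,round(q['score'],2),np.round(u),m.sum(),np.round(im[m].mean(0)),np.round(onz(c,u,z)[:2],3))
print(s['clock'],s['orientation'])
E
```

```text
scene [1.224 0.026 0.974]
pot1 0.68 [265. 240.] 324 [ 58. 181.  80.] [ 0.696 -0.173]
pot1 0.61 [315. 229.] 305 [208. 207. 206.] [ 0.647 -0.065]
pot1 0.6 [318. 198.] 259 [208. 208. 206.] [ 0.561 -0.072]
pot1 0.52 [344. 145.] 266 [207. 143. 168.] [ 0.379 -0.031]
pot1 0.49 [330. 173.] 267 [192. 191. 190.] [ 0.477 -0.052]
bottle1 0.59 [265. 176.] 124 [204. 199. 188.] [ 0.523 -0.211]
bottle1 0.47 [276. 212.] 131 [206. 201. 190.] [ 0.625 -0.162]
bottle1 0.34 [313. 229.] 319 [204. 203. 202.] [ 0.657 -0.068]
bar1 0.86 [209. 227.] 358 [223. 227. 230.] [ 0.68  -0.314]
bar1 0.58 [322. 285.] 583 [221. 225. 228.] [ 0.783 -0.027]
tubes 0.79 [207. 166.] 1495 [172. 168. 159.] [ 0.51  -0.367]
tubes 0.62 [311. 228.] 316 [204. 204. 203.] [ 0.648 -0.073]
pen 0.95 [468. 234.] 988 [163. 164. 163.] [0.594 0.294]
side [ 0.508 -0.921  0.59 ]
pot1 0.86 [229. 200.] 278 [200. 121. 142.] [ 0.382 -0.038]
pot1 0.83 [362. 223.] 332 [ 60. 142.  72.] [ 0.697 -0.175]
pot1 0.74 [333. 200.] 261 [181. 177. 174.] [ 0.645 -0.07 ]
pot1 0.7 [262. 199.] 272 [174. 170. 167.] [ 0.465 -0.043]
pot1 0.67 [302. 200.] 268 [178. 174. 171.] [ 0.566 -0.062]
bottle1 0.81 [256. 243.] 244 [191. 181. 170.] [ 0.452 -0.235]
bottle1 0.78 [284. 233.] 211 [200. 190. 178.] [ 0.513 -0.207]
bottle1 0.52 [331. 220.] 188 [201. 191. 178.] [ 0.624 -0.174]
bottle1 0.31 [366. 267.] 608 [193. 191. 194.] [ 0.669 -0.336]
bar1 0.75 [364. 270.] 586 [198. 196. 199.] [ 0.67  -0.323]
bar1 0.6 [380. 186.] 390 [191. 189. 190.] [ 0.78  -0.013]
tubes 0.71 [277. 294.] 3023 [165. 158. 149.] [ 0.492 -0.377]
pen 0.56 [289. 143.] 543 [155. 149. 146.] [0.556 0.303]
0.3 [-8.86745972e-05  1.95142290e-01  9.80774900e-01 -2.73858557e-04]
```

View pics/scene.png

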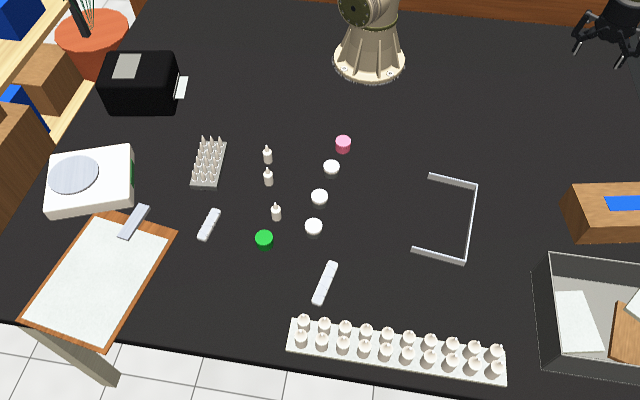

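View pics/side.png

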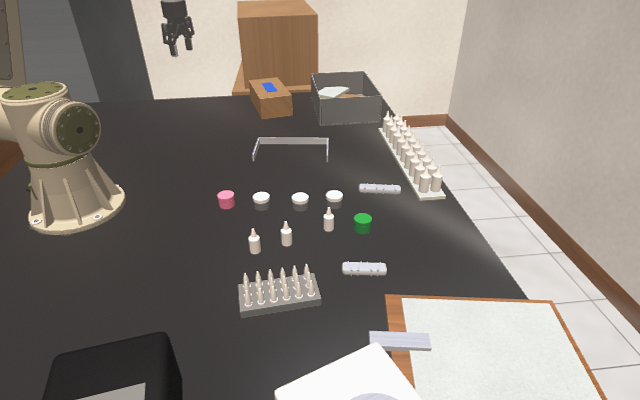

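The scene shows three white pots at about (331,167), (319,197), (313,226), with pink (343,144) and green (264,238) look-alikes. The pen is at (411–477,175–263), opening toward the pots. The side view agrees. Next I take a wrist view from above.

Emit:
{"fn": "drive_tool", "kwargs": {"series": [[[0, 0, 0, 0, 0, 0.0536], [0, 0, 0, 0, 0, 0.0536], [0, 0, 0, 0, 0, 0.0536], [0, 0, 0, 0, 0, 0.0536], [0, 0, 0, 0, 0, 0.0536], [0, 0, 0, 0, 0, 0.0536], [0, 0, 0, 0, 0, 0.0536], [-0.244, 0.231, -0.064, 0, 0, 0], [-0.244, 0.231, -0.064, 0, 0, 0], [-0.244, 0.231, -0.064, 0, 0, 0], [-0.244, 0.231, -0.064, 0, 0, 0], [-0.244, 0.231, -0.064, 0, 0, 0], [-0.244, 0.231, -0.064, 0, 0, 0], [-0.244, 0.231, -0.064, 0, 0, 0], [-0.244, 0.231, -0.064, 0, 0, 0], [-0.244, 0.231, -0.064, 0, 0, 0], [-0.244, 0.231, -0.064, 0, 0, 0], [-0.244, 0.231, -0.064, 0, 0, 0], [-0.244, 0.231, -0.064, 0, 0, 0], [-0.244, 0.231, -0.064, 0, 0, 0]]], "jaw": -0.4}}

```text
clock: 3.1
tcp_pos: [0.581, 0.1493, 0.3425]
orientation: [0.0, 0.707, 0.707, 0.0]
wrist_force: [-0.7, 1.5, 0.0]
finger_gap: 0.0259
grip_force: 0.0
```

```bash
python3 - <<'E'
from h import *
s,im=snap('wrist','w1')
print(s['clock'],s['tcp_pos'],np.round(s['orientation'],4),s['finger_gap'],s['joint_pos'])
print(np.round(viewer.camera_info('wrist')['T_tool_cam'],3))
for l,z in(('pot1',.032),('bottle1',.03),('bar1',.018),('pen',.022)):
    for q in models.silhouettes(l,'wrist'):
        m=q['region']; u=q['location']
        print(l,round(q['score'],2),np.round(u),m.sum(),np.round(im[m].mean(0)),np.round(onz('wrist',u,z,s)[:2],3))
E
```

```text
3.1 [0.58102747 0.14927792 0.34250651] [1.000e-04 7.074e-01 7.068e-01 2.000e-04] 0.025885068120735856 [1.17639349e-01 3.64261241e-01 3.61640708e-01 1.56778584e+00
 1.79933714e-04 1.68920819e+00]
[[-0.001 -0.959 -0.283  0.072]
 [ 1.    -0.    -0.001  0.001]
 [ 0.001 -0.283  0.959 -0.131]
 [ 0.     0.     0.     1.   ]]
pot1 0.83 [241. 280.] 352 [183. 183. 182.] [ 0.459 -0.035]
pot1 0.76 [307. 295.] 690 [201. 201. 200.] [ 0.56  -0.062]
bottle1 0.84 [344. 343.] 312 [176. 172. 165.] [ 0.619 -0.153]
bottle1 0.67 [289.  45.] 2416 [167. 169. 173.] [0.543 0.293]
bar1 0.58 [444. 266.] 1164 [211. 215. 219.] [ 0.773 -0.019]
bar1 0.15 [243. 280.] 363 [181. 181. 180.] [ 0.458 -0.044]
pen 0.68 [292.  45.] 2550 [164. 166. 170.] [0.546 0.295]
```

View pics/w1.png

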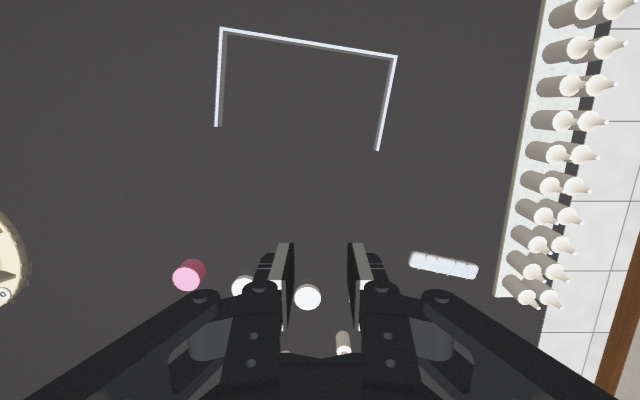

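The wrist view shows the pen's top corners at (221,28), (397,57), (216,127), (377,151). The pots are partly hidden behind the fingers at the bottom, so I move back to see them.

Emit:
{"fn": "drive_tool", "kwargs": {"series": [[[-0.35, 0, 0, 0, 0, 0], [-0.35, 0, 0, 0, 0, 0], [-0.35, 0, 0, 0, 0, 0], [-0.35, 0, 0, 0, 0, 0], [-0.35, 0, 0, 0, 0, 0], [0, 0, 0, 0, 0, 0], [0, 0, 0, 0, 0, 0]]]}}

```text
clock: 4.22
tcp_pos: [0.5796, -0.0585, 0.3423]
orientation: [-0.0, 0.707, 0.707, 0.0]
wrist_force: [-0.1, -1.0, -0.2]
finger_gap: 0.0256
grip_force: 0.0
```

```bash
python3 - <<'E'
from h import *
s1={'tcp_pos':[.58103,.14928,.34251],'orientation':[1e-4,.7074,.7068,2e-4]}
C=[onz('wrist',u,.022,s1)[:2] for u in((221,28),(397,57),(216,127),(377,151))]
print('pen corners BL BR FL FR',np.round(C,3).tolist(), [round(float(np.linalg.norm(C[a]-C[b])),3) for a,b in((0,1),(2,3),(0,2),(1,3))])
s,im=snap('wrist','w2')
print(s['clock'],s['tcp_pos'],np.round(s['orientation'],4))
for l,z in(('pot1',.032),('bottle1',.03)):
    for q in models.silhouettes(l,'wrist'):
        m=q['region']; u=q['location']
        mm=m&(im.min(2)>0.9*np.percentile(im[m].min(1),90))
        ys,xs=np.nonzero(mm); c=(xs.mean(),ys.mean())
        print(l,round(q['score'],2),np.round(u),m.sum(),np.round(im[m].mean(0)),np.round(onz('wrist',u,z,s)[:2],3),'lid',mm.sum(),np.round(c,1),np.round(onz('wrist',c,z,s)[:2],3))
for c,uv in(('scene',[(343,141),(331,167),(319,197),(313,226)]),('side',[(226,196),(261,197),(300,198),(334,195)])):
    for u in uv: print(c,u,np.round(onz(c,u,.032)[:2],3))
E
```

```text
pen corners BL BR FL FR [[0.457, 0.314], [0.68, 0.28], [0.44, 0.193], [0.66, 0.16]] [0.226, 0.223, 0.123, 0.122]
4.225 [ 0.57961486 -0.05846337  0.34225083] [-3.000e-04  7.070e-01  7.072e-01  2.000e-04]
pot1 0.97 [173. 138.] 931 [221. 183. 203.] [ 0.382 -0.029] lid 695 [168.6 141.7] [ 0.375 -0.034]
pot1 0.93 [236. 154.] 873 [220. 220. 221.] [ 0.464 -0.051] lid 699 [235.7 155.4] [ 0.464 -0.052]
pot1 0.83 [369. 165.] 765 [233. 233. 234.] [ 0.646 -0.066] lid 678 [368.5 167. ] [ 0.646 -0.068]
pot1 0.8 [306. 166.] 725 [239. 239. 239.] [ 0.56  -0.067] lid 677 [306.3 166.6] [ 0.561 -0.068]
pot1 0.6 [398. 235.] 784 [ 66. 188.  93.] [ 0.694 -0.168] lid 559 [399.4 238.7] [ 0.696 -0.175]
bottle1 0.77 [346. 230.] 315 [203. 198. 192.] [ 0.618 -0.163] lid 126 [347.4 231.7] [ 0.62  -0.165]
bottle1 0.66 [235. 269.] 387 [188. 184. 177.] [ 0.45  -0.226] lid 116 [233.4 268.3] [ 0.448 -0.224]
scene (343, 141) [ 0.379 -0.033]
scene (331, 167) [ 0.471 -0.052]
scene (319, 197) [ 0.567 -0.067]
scene (313, 226) [ 0.65  -0.068]
side (226, 196) [ 0.378 -0.044]
side (261, 197) [ 0.465 -0.059]
side (300, 198) [ 0.561 -0.076]
side (334, 195) [ 0.646 -0.073]
```

View pics/w2.png

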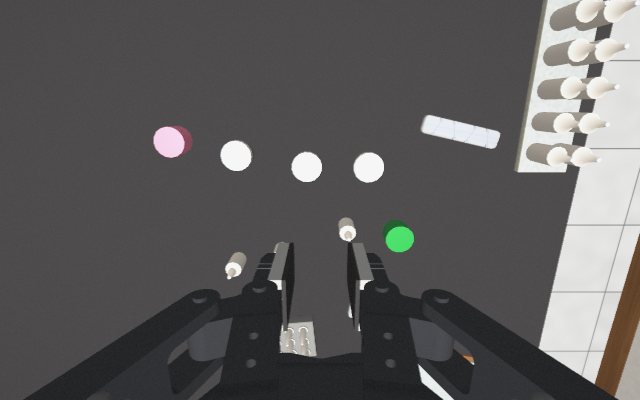

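Pots A(.464,-.053), B(.562,-.069) and C(.647,-.069) agree across all three cameras. The pen's inside centre is about (.559,.235), turned −8.7°, and its corners match the stated sizes. I'll use a narrow fork (gap about 21 mm) with the tips tilted forward 7°, and start behind C.

Emit:
{"fn": "drive_tool", "kwargs": {"series": [[[0, 0, 0, 0, 0.039, 0], [-0.119, 0.094, 0.324, 0, 0, 0], [-0.119, 0.094, 0.324, 0, 0, 0], [-0.119, 0.094, 0.324, 0, 0, 0], [-0.119, 0.094, 0.324, 0, 0, 0], [-0.119, 0.094, 0.324, 0, 0, 0], [-0.119, 0.094, 0.324, 0, 0, 0], [0, 0, 0, 0, 0, 0], [-0.021, 0, 0.172, 0, 0, 0], [-0.021, 0, 0.172, 0, 0, 0], [-0.021, 0, 0.172, 0, 0, 0], [-0.021, 0, 0.172, 0, 0, 0], [0, 0, 0, 0, 0, 0], [0, 0, 0, 0, 0, 0]]], "jaw": -0.5}}

```text
clock: 6.12
tcp_pos: [0.6487, -0.1158, 0.0191]
orientation: [-0.042, 0.706, 0.706, 0.044]
wrist_force: [0.1, -0.8, 0.5]
finger_gap: 0.0213
grip_force: 0.0
```

```bash
cat >> h.py <<'E'
def pots(cs=('scene','side','wrist')):
    for c in cs:
        s,im=snap(c)
        for q in models.silhouettes('pot1',c):
            m=q['region']; 
            if m.sum()<60: continue
            col=im[m].mean(0)
            if np.ptp(col)>30: continue
            mm=m&(im.min(2)>0.9*np.percentile(im[m].min(1),90))
            ys,xs=np.nonzero(mm); p=onz(c,(xs.mean(),ys.mean()),.032,s)[:2]
            d=p-[.559,.235]; a=np.radians(-8.7); ux=np.array([np.cos(a),np.sin(a)]); uy=np.array([-ux[1],ux[0]])
            print(c,round(q['score'],2),mm.sum(),'world',np.round(p,3),'pen',np.round([d@ux,d@uy],3))
E
python3 - <<'E'
from h import *
s=env.get_state();print(s['clock'],s['tcp_pos'],np.round(s['orientation'],3),s['finger_gap'])
pots(); snap('wrist','w3')
E
```

```text
6.125 [ 0.64873395 -0.11584111  0.01905061] [-0.042  0.706  0.706  0.044] 0.02134057586028519
scene 0.83 187 world [ 0.562 -0.068] pen [ 0.049 -0.299]
scene 0.64 210 world [ 0.648 -0.069] pen [ 0.134 -0.287]
scene 0.53 149 world [ 0.466 -0.053] pen [-0.048 -0.298]
side 0.77 109 world [ 0.56 -0.07] pen [ 0.047 -0.301]
side 0.57 36 world [ 0.657 -0.075] pen [ 0.144 -0.292]
side 0.55 109 world [ 0.465 -0.054] pen [-0.05 -0.3 ]
wrist 0.84 8770 world [ 0.562 -0.068] pen [ 0.048 -0.299]
wrist 0.75 8771 world [ 0.647 -0.068] pen [ 0.133 -0.287]
```

View pics/w3.png

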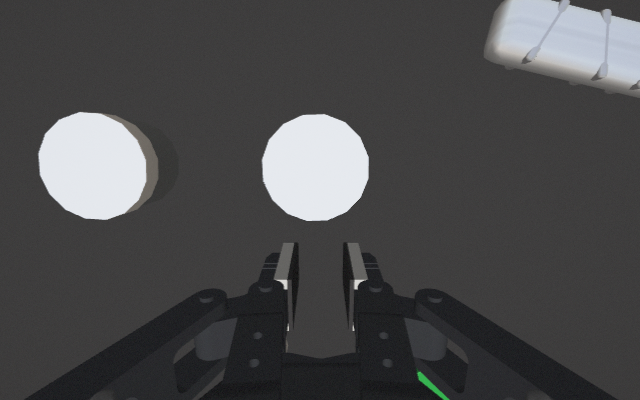

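Emit:
{"fn": "drive_tool", "kwargs": {"series": [[[0.08, 0, 0.012, 0, 0, 0], [0.08, 0, 0.012, 0, 0, 0], [0.08, 0, 0.01, 0, 0, 0], [0.12, -0.028, 0.0145, 0, 0, 0], [0.12, -0.028, 0.0145, 0, 0, 0], [0.12, -0.028, 0.0145, 0, 0, 0], [0.12, -0.028, 0.0145, 0, 0, 0], [0.12, -0.028, 0.0145, 0, 0, 0], [0.12, -0.028, 0.0145, 0, 0, 0], [0.12, -0.028, 0.0145, 0, 0, 0], [0.12, -0.028, 0.0145, 0, 0, 0], [0.12, -0.028, 0.0145, 0, 0, 0], [0.06, 0, 0.007, 0, 0, 0], [0, 0, 0, 0, 0, 0]]]}}

```text
clock: 8.22
tcp_pos: [0.6177, 0.0513, 0.0168]
orientation: [-0.043, 0.706, 0.706, 0.043]
wrist_force: [-0.5, -0.1, 0.0]
finger_gap: 0.0214
grip_force: 0.0
```

```bash
python3 - <<'E'
from h import *
s=env.get_state();print(s['clock'],s['tcp_pos'],np.round(s['orientation'],3),s['finger_gap'])
pots()
E
```

```text
8.225 [0.61769764 0.05133184 0.01684369] [-0.043  0.706  0.706  0.043] 0.021426729221600372
scene 0.8 201 world [0.619 0.081] pen [ 0.082 -0.143]
scene 0.8 187 world [ 0.562 -0.068] pen [ 0.049 -0.299]
scene 0.61 145 world [ 0.467 -0.053] pen [-0.048 -0.299]
side 0.68 43 world [0.621 0.078] pen [ 0.085 -0.145]
side 0.63 104 world [ 0.561 -0.07 ] pen [ 0.048 -0.301]
side 0.6 108 world [ 0.464 -0.054] pen [-0.051 -0.301]
wrist 0.9 8519 world [0.618 0.082] pen [ 0.081 -0.143]
```

Emit:
{"fn": "drive_tool", "kwargs": {"series": [[[0.06, 0, 0.007, 0, 0, 0], [0.12, -0.007, 0.0145, 0, 0, 0], [0.12, -0.007, 0.0145, 0, 0, 0], [0.12, -0.007, 0.0145, 0, 0, 0], [0.12, -0.007, 0.0145, 0, 0, 0], [0.12, -0.007, 0.0145, 0, 0, 0], [0.12, -0.007, 0.0145, 0, 0, 0], [0.12, -0.007, 0.0145, 0, 0, 0], [0.12, -0.007, 0.0145, 0, 0, 0], [0.12, -0.007, 0.0145, 0, 0, 0], [0.12, -0.007, 0.0145, 0, 0, 0], [0.05, 0, 0.006, 0, 0, 0], [0, 0, 0, 0, 0, 0], [-0.1, 0, -0.012, 0, 0, 0], [-0.3, 0, -0.036, 0, 0, 0], [-0.3, 0, -0.036, 0, 0, 0], [0, 0, 0, 0, 0, 0], [0, 0, 0, 0, 0, 0]]]}}

```text
clock: 10.78
tcp_pos: [0.6093, 0.1237, 0.017]
orientation: [-0.043, 0.707, 0.705, 0.043]
wrist_force: [0.3, 1.5, 0.0]
finger_gap: 0.0211
grip_force: 0.0
```

```bash
python3 - <<'E'
from h import *
s=env.get_state();print(s['clock'],s['tcp_pos'],np.round(s['orientation'],3),s['finger_gap'])
pots()
E
```

```text
10.775 [0.60932054 0.12373818 0.01699754] [-0.043  0.707  0.705  0.043] 0.021075570316946554
scene 0.85 211 world [0.611 0.239] pen [0.051 0.011]
scene 0.81 158 world [ 0.466 -0.052] pen [-0.049 -0.298]
scene 0.61 187 world [ 0.562 -0.068] pen [ 0.049 -0.299]
side 0.85 103 world [ 0.561 -0.07 ] pen [ 0.048 -0.301]
side 0.69 112 world [ 0.464 -0.054] pen [-0.05 -0.3 ]
wrist 0.29 2196 world [0.662 0.199] pen [ 0.107 -0.02 ]
```

Emit:
{"fn": "drive_tool", "kwargs": {"series": [[[0.028, 0, -0.229, 0, 0, 0], [0.028, 0, -0.229, 0, 0, 0], [0.028, 0, -0.229, 0, 0, 0], [-0.331, -0.067, -0.041, 0, 0, 0], [-0.331, -0.067, -0.041, 0, 0, 0], [-0.331, -0.067, -0.041, 0, 0, 0], [-0.331, -0.067, -0.041, 0, 0, 0], [-0.331, -0.067, -0.041, 0, 0, 0], [-0.331, -0.067, -0.041, 0, 0, 0], [0, 0, 0, 0, 0, 0], [0, 0, 0, 0, 0, 0], [-0.021, 0, 0.172, 0, 0, 0], [-0.021, 0, 0.172, 0, 0, 0], [-0.021, 0, 0.172, 0, 0, 0], [-0.021, 0, 0.172, 0, 0, 0], [0, 0, 0, 0, 0, 0], [0, 0, 0, 0, 0, 0]]]}}

```text
clock: 13.2
tcp_pos: [0.5614, -0.1148, 0.0176]
orientation: [-0.043, 0.706, 0.706, 0.044]
wrist_force: [0.7, -0.5, 0.6]
finger_gap: 0.0211
grip_force: 0.0
```

Emit:
{"fn": "drive_tool", "kwargs": {"series": [[[0.08, 0, 0.012, 0, 0, 0], [0.08, 0, 0.01, 0, 0, 0], [0.08, 0, 0.01, 0, 0, 0], [0.12, 0, 0.0145, 0, 0, 0], [0.12, 0, 0.0145, 0, 0, 0], [0.12, 0, 0.0145, 0, 0, 0], [0.12, 0, 0.0145, 0, 0, 0], [0.12, 0, 0.0145, 0, 0, 0], [0.12, 0, 0.0145, 0, 0, 0], [0.12, 0, 0.0145, 0, 0, 0], [0.12, 0, 0.0145, 0, 0, 0], [0.12, 0, 0.0145, 0, 0, 0], [0.12, 0, 0.0145, 0, 0, 0], [0.12, 0, 0.0145, 0, 0, 0], [0.12, 0, 0.0145, 0, 0, 0], [0.12, 0, 0.0145, 0, 0, 0], [0.12, 0, 0.0145, 0, 0, 0], [0.12, 0, 0.0145, 0, 0, 0], [0.06, 0, 0.007, 0, 0, 0], [0, 0, 0, 0, 0, 0]]]}}

```text
clock: 15.7
tcp_pos: [0.561, 0.1389, 0.0172]
orientation: [-0.043, 0.706, 0.706, 0.043]
wrist_force: [-0.2, 0.5, -0.1]
finger_gap: 0.0211
grip_force: 0.0
```

```bash
python3 - <<'E'
from h import *
s=env.get_state();print(s['clock'],s['tcp_pos'],np.round(s['orientation'],3),s['finger_gap'])
pots()
E
```

```text
15.7 [0.56095946 0.13887489 0.01721392] [-0.043  0.706  0.706  0.043] 0.021130819992006597
scene 0.62 212 world [0.611 0.239] pen [0.051 0.011]
scene 0.57 158 world [ 0.466 -0.052] pen [-0.049 -0.298]
scene 0.55 173 world [0.563 0.17 ] pen [ 0.014 -0.064]
side 0.78 112 world [ 0.464 -0.054] pen [-0.05 -0.3 ]
side 0.47 38 world [0.563 0.165] pen [ 0.014 -0.068]
wrist 0.86 7377 world [0.609 0.233] pen [0.05  0.006]
wrist 0.75 8343 world [0.562 0.169] pen [ 0.013 -0.065]
```

Emit:
{"fn": "drive_tool", "kwargs": {"series": [[[0.06, 0, 0.007, 0, 0, 0], [0.12, -0.007, 0.0145, 0, 0, 0], [0.12, -0.007, 0.0145, 0, 0, 0], [0.12, -0.007, 0.0145, 0, 0, 0], [0.12, -0.007, 0.0145, 0, 0, 0], [0.09, -0.005, 0.011, 0, 0, 0], [0, 0, 0, 0, 0, 0], [-0.1, 0, -0.012, 0, 0, 0], [-0.3, 0, -0.036, 0, 0, 0], [-0.3, 0, -0.036, 0, 0, 0], [0, 0, 0, 0, 0, 0], [0.028, 0, -0.229, 0, 0, 0], [0.028, 0, -0.229, 0, 0, 0], [0.028, 0, -0.229, 0, 0, 0], [0, 0, 0, 0, 0, 0]]]}}

```text
clock: 17.88
tcp_pos: [0.5589, 0.1297, 0.1026]
orientation: [-0.042, 0.706, 0.706, 0.045]
wrist_force: [-0.9, 0.1, 0.7]
finger_gap: 0.0213
grip_force: 0.0
```

```bash
python3 - <<'E'
from h import *
s=env.get_state();print(s['clock'],s['tcp_pos'],np.round(s['orientation'],3),s['finger_gap'])
pots()
E
```

```text
17.875 [0.55891512 0.12974436 0.10260745] [-0.042  0.706  0.706  0.045] 0.021325665001481326
scene 0.78 213 world [0.611 0.239] pen [0.051 0.011]
scene 0.72 158 world [ 0.466 -0.052] pen [-0.049 -0.298]
scene 0.68 199 world [0.559 0.245] pen [-0.001  0.01 ]
scene 0.56 293 world [ 0.682 -0.31 ] pen [ 0.204 -0.52 ]
side 0.7 105 world [ 0.464 -0.055] pen [-0.05  -0.301]
side 0.66 47 world [0.559 0.243] pen [-0.001  0.008]
side 0.44 50 world [0.61  0.236] pen [0.05  0.009]
wrist 0.93 3955 world [0.557 0.245] pen [-0.003  0.01 ]
wrist 0.84 3937 world [0.609 0.239] pen [0.049 0.012]
```

Emit:
{"fn": "drive_tool", "kwargs": {"series": [[[-0.32, -0.13, -0.039, 0, 0, 0], [-0.32, -0.13, -0.039, 0, 0, 0], [-0.32, -0.13, -0.039, 0, 0, 0], [-0.32, -0.13, -0.039, 0, 0, 0], [-0.32, -0.13, -0.039, 0, 0, 0], [-0.32, -0.13, -0.039, 0, 0, 0], [0, 0, 0, 0, 0, 0], [0, 0, 0, 0, 0, 0], [-0.021, 0, 0.176, 0, 0, 0], [-0.021, 0, 0.176, 0, 0, 0], [-0.021, 0, 0.176, 0, 0, 0], [-0.021, 0, 0.176, 0, 0, 0], [0, 0, 0, 0, 0, 0], [0, 0, 0, 0, 0, 0]]]}}

```text
clock: 19.92
tcp_pos: [0.4635, -0.1012, 0.0152]
orientation: [-0.043, 0.706, 0.706, 0.043]
wrist_force: [1.2, 1.1, 0.4]
finger_gap: 0.0212
grip_force: 0.0
```

Emit:
{"fn": "drive_tool", "kwargs": {"series": [[[0.08, 0, 0.008, 0, 0, 0], [0.08, 0, 0.008, 0, 0, 0], [0.08, 0, 0.009, 0, 0, 0], [0.12, 0.02, 0.014, 0, 0, 0], [0.12, 0.02, 0.014, 0, 0, 0], [0.12, 0.02, 0.014, 0, 0, 0], [0.12, 0.02, 0.014, 0, 0, 0], [0.12, 0.02, 0.014, 0, 0, 0], [0.12, 0.02, 0.0145, 0, 0, 0], [0.12, 0.02, 0.0145, 0, 0, 0], [0.12, 0.02, 0.0145, 0, 0, 0], [0.12, 0.02, 0.0145, 0, 0, 0], [0.12, 0.02, 0.0145, 0, 0, 0], [0.12, 0.02, 0.0145, 0, 0, 0], [0.12, 0.02, 0.0145, 0, 0, 0], [0.12, 0.02, 0.0145, 0, 0, 0], [0.12, 0.02, 0.0145, 0, 0, 0], [0.12, 0.02, 0.0145, 0, 0, 0], [0.06, 0, 0.007, 0, 0, 0], [0, 0, 0, 0, 0, 0]]]}}

```text
clock: 22.42
tcp_pos: [0.4993, 0.1523, 0.0162]
orientation: [-0.043, 0.706, 0.706, 0.043]
wrist_force: [-0.0, -0.1, -0.8]
finger_gap: 0.0216
grip_force: 0.0
```

```bash
python3 - <<'E'
from h import *
s=env.get_state();print(s['clock'],s['tcp_pos'],np.round(s['orientation'],3),s['finger_gap'])
pots()
E
```

```text
22.425 [0.49932737 0.15229118 0.01617305] [-0.043  0.706  0.706  0.043] 0.021624711504274745
scene 0.84 176 world [0.56  0.244] pen [-0.001  0.009]
scene 0.63 189 world [0.612 0.237] pen [0.052 0.01 ]
scene 0.51 167 world [0.501 0.182] pen [-0.049 -0.061]
side 0.49 54 world [0.61  0.238] pen [0.05 0.01]
side 0.41 13 world [0.57  0.239] pen [0.01  0.006]
side 0.4 43 world [0.5  0.18] pen [-0.05  -0.063]
wrist 0.76 7016 world [0.603 0.238] pen [0.043 0.01 ]
wrist 0.69 9415 world [0.557 0.243] pen [-0.003  0.008]
wrist 0.64 8486 world [0.5   0.182] pen [-0.05  -0.061]
```

Emit:
{"fn": "drive_tool", "kwargs": {"series": [[[0.06, 0, 0.007, 0, 0, 0], [0.12, 0.006, 0.0145, 0, 0, 0], [0.12, 0.006, 0.0145, 0, 0, 0], [0.12, 0.006, 0.0145, 0, 0, 0], [0.12, 0.006, 0.0145, 0, 0, 0], [0.06, 0, 0.007, 0, 0, 0], [0, 0, 0, 0, 0, 0], [-0.1, 0, -0.012, 0, 0, 0], [-0.3, 0, -0.036, 0, 0, 0], [-0.3, 0, -0.036, 0, 0, 0], [0, 0, 0, 0, 0, 0], [0.028, 0, -0.3, 0, 0, 0], [0.028, 0, -0.4, 0, 0, 0], [0.028, 0, -0.4, 0, 0, 0], [0, 0, 0, 0, 0, 0], [0, 0, 0, 0, 0, 0]]]}}

```text
clock: 24.72
tcp_pos: [0.502, 0.1335, 0.1481]
orientation: [-0.043, 0.706, 0.705, 0.043]
wrist_force: [-0.1, 0.2, -0.3]
finger_gap: 0.0214
grip_force: 0.0
```

```bash
python3 - <<'E'
from h import *
s=env.get_state();print(s['clock'],s['tcp_pos'])
pots(); 
for l,z in (('bottle1',.03),('bar1',.009)):
    for c in ('scene','side'):
        for q in models.silhouettes(l,c): print(l,c,round(q['score'],2),np.round(q['location']))
snap('scene','end')
E
```

```text
24.725 [0.50197627 0.13348244 0.14806729]
scene 0.82 193 world [0.559 0.245] pen [-0.002  0.01 ]
scene 0.69 188 world [0.504 0.254] pen [-0.057  0.011]
scene 0.59 201 world [0.611 0.239] pen [0.051 0.011]
scene 0.27 32 world [ 0.449 -0.223] pen [-0.039 -0.47 ]
side 0.71 47 world [0.61  0.236] pen [0.05  0.008]
side 0.48 57 world [0.558 0.244] pen [-0.003  0.009]
side 0.45 61 world [0.503 0.254] pen [-0.059  0.01 ]
wrist 0.8 2527 world [0.503 0.254] pen [-0.058  0.011]
wrist 0.76 2485 world [0.557 0.245] pen [-0.003  0.01 ]
wrist 0.58 2460 world [0.609 0.239] pen [0.049 0.012]
bottle1 scene 0.66 [269. 156.]
bottle1 scene 0.63 [277. 213.]
bottle1 side 0.74 [328. 219.]
bottle1 side 0.58 [287. 232.]
bottle1 side 0.57 [255. 240.]
bar1 scene 0.84 [320. 286.]
bar1 scene 0.6 [209. 227.]
bar1 scene 0.44 [454. 200.]
bar1 side 0.78 [381. 188.]
bar1 side 0.66 [366. 267.]
```

View pics/end.png

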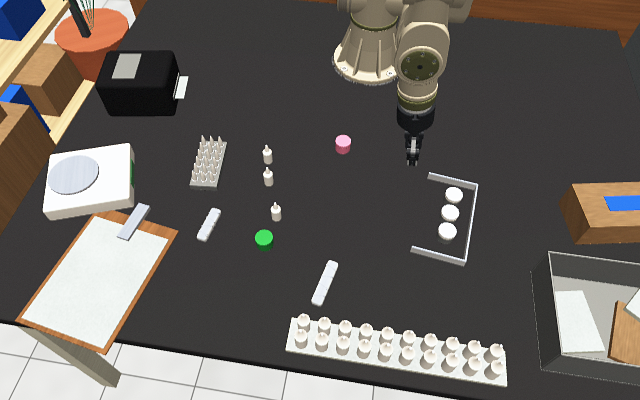

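All three white pots stand inside the pen at (454,195), (450,213) and (447,231). The bottles, bars and tube block are where they started, and the gripper is clear.

```bash
python3 -c "
from h import *
print(order.hand_in())"
```

```text
the job is handed in; nothing more can be done
None
```

I swept all three white pots into the pen and handed the job in at about 25 s of the 72 s limit; the cameras show them upright and well inside, nothing else looks moved, and the hand-in returned no verdict.

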